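# Set the grind dial to the red line and start the grinder

### The job

With a fingertip, push the orange peg of the coffee grinder's dial round until the dial's white index line points at the scale line with the red stud, and let go. Only then press the green button on the grinder all the way down, gently, and release it. Touch only: do not pinch the dial or force it, and leave the cups, jug and tamper around it where they stand.

Things in the scene. Friction and masses are not known exactly. Their poses are not given: they have to be found in the camera images.
- grinder: Fixed grey round tower, 194 mm in diameter, 170 mm high, placed and turned differently each time; origin on its axis at counter height, x axis away from the spout block. This block, 70 mm wide, stands out of its front (towards the robot) to 190 mm from the axis, at 110 to 155 mm height.
- dial_centre (a point): Centre of the dial's flat top face, on its vertical turning axis, 185 mm above the counter. The dial is a dark knurled steel disc, 128 mm in diameter, 15 mm thick, on top of the grinder.
- dial (a joint): Dial angle in rad, -1.5 to 1.5 between stops, growing anticlockwise seen from above; 0 has the index line along the grinder's x axis. Starts between -0.35 and 0.35. The dial stays where it is left; friction of about 0.15 Nm (some 3 to 4 N at the peg), no spring, no clicks.
- dial_index (a point): Point on the extension of the dial's white index line (4 mm wide, from 29 to 69 mm off the axis), 83 mm from the axis, 174 mm above the counter, on the circle on which the studs stand; moves with the dial. The dial is set when this point lies over the centre of the red stud.
- dial_peg (a point): Centre of the top of the orange upright peg on the dial: round, 12 mm in diameter, 35 mm above the dial's face (top at 220 mm), 46 mm from the axis, diametrically opposite the index line. Nothing else stands up from the dial.
- stud_red: Red stud, 16 mm in diameter, 4 mm high, fixed on the white scale ring at the outer end of the target scale line, 83 mm from the dial's axis; origin at the centre of its underside, 170 mm above the counter. Blue, yellow and green studs mark other lines. The four stand at dial values -1.22, -0.79, 0.79 and 1.22 rad; which colour is where changes.
- start_top (a point): Centre of the top of the green push button, 34 mm in diameter, facing up, on the spout block 145 mm from the dial's axis, 177 mm above the counter.
- start (a joint): Travel of the green button in m: 0 up, 0.006 fully down (about 5 N); springs back.
- dosing_cup: Small steel cup (58 mm wide, 55 mm high) standing loose under the spout; origin at the centre of its underside. To be left alone.
- cup_stack: Loose upside-down stack of kraft paper cups with white rims, 90 mm wide, 165 mm high, left of the grinder; origin at the centre of its underside. To be left alone.
- tamper: Loose dark wooden tamper, 58 mm wide, 88 mm high, right of the grinder; origin at the centre of its underside. To be left alone.
- milk_jug: Loose steel jug with a handle, 80 mm wide, 100 mm high, right of the grinder; origin at the centre of its underside. To be left alone.

How it is judged (in metres and radians):
On the way, in this order (a step that is already met when the one before it is completed fails the run):
1. the index line points at the red stud's line and the dial rests (horizontal distance between dial_index and stud_red below 0.0045 m and velocity of joint dial between -0.05 and 0.05 rad/s), for 0.3 s.
2. the green button is pressed with the dial on the red line (horizontal distance between dial_index and stud_red below 0.0045 m and value of joint start above 0.0045 m), for 0.05 s.
At the end, for the whole second after the job is handed in: The point on the index line lies within 4.5 mm (3.1 degrees) of the red stud's centre, the dial is at rest and the green button, pressed (more than 4.5 of its 6 mm) after the dial was set, is up again (all of step 1 and value of joint start below 0.0015 m); the robot touches nothing.
It fails at once if the button is pressed while the dial is not on the red line (not (horizontal distance between dial_index and stud_red below 0.0045 m) and value of joint start above 0.0045 m).
It fails at once if the dial is pinched or forced (more than 25 N from the fingers) (contact force between the fingers and dial above 25 N).
It fails at once if the button is forced (more than 25 N) (contact force between the fingers and start above 25 N).
It fails at once if a cup, the jug or the tamper is moved more than 15 mm or lifted (distance of any of dosing_cup, cup_stack, tamper, milk_jug from where it was at the start of the episode above 0.015 m).
It also fails if it takes over 45 s, if anything falls off the work surface, if the arm or the gripper's body presses on something with over 40 N, if the wrist force passes 120 N, or if a joint passes its speed limit or range.

### The arm

A 6-joint arm with a two-finger parallel gripper is mounted at the origin on the work surface. World frame = base frame: x ahead of the robot, y to its left, z up, the work surface at z = 0. Lengths are in m, angles in degrees, forces in N, time in s.
With the tool pointing down it reaches from about 0.4 to 0.925 m from the base axis. Payload 12.5 kg.
Tool frame: the origin (TCP) lies on the centre line of the jaws, within the pads' length; the fingertips stand 11 mm ahead of it and the grasp point (between the pads) lies 8 mm behind it; z points along the fingers, y is the direction in which the jaws open and shut (so a half turn about z gives the same grasp; the last joint's range is limited). The gripper opens to 95 mm and grips with 3 to 60 N. Pads are 20 mm wide; open, the fingers measure 119 mm over their backs; the gripper's body (75 mm by 180 mm) begins 59 mm behind the grasp point.
Start: joints at [-6.05, 28.126, 89.318, -0, 62.55, -6.05], TCP at [0.625, 0, 0.226] pointing down, gripper open.
Joint ranges: [-177.58, 177.58], [-47.91, 125.51], [2.72, 160], [-65.01, 245.01], [3.68, 167.84], [-153.87, 153.87]. Speed limits (degrees/s): [127.2, 127.2, 159.86, 180, 180, 180].

### API

Orientations are given as [roll, pitch, yaw] about the fixed x, y, z axes, in that order (R = Rz(yaw) Ry(pitch) Rx(roll)).
In Python, from plant import manip gives the robot as it stands. The module is installed in compiled form; this text tells all that it offers.
- The arm moves only by the shell command python3 -m creep 'ROWS'. ROWS is JSON, a list of rows, each a list of 7 numbers: the shift along the tool's x, y, z in cm, then the turn, a rotation vector about the tool's x, y, z in rad, then the opening, from -1 (shut) to 1 (fully open). A call has exactly 5 rows; each row is the pose to reach, as a shift and turn from the pose measured when the call began, along the tool's axes at that moment; what a row does not reach only later rows make up. A row lasts 1/10 s, in which the tool goes at most 50 mm and 8.59 degrees, less where a joint would pass 70% of its speed; a pose out of reach is approached as far as the arm can. A call with a gripper value outside its range is refused whole. The fingers move at their own pace and stop on an object; the grip force is fixed at half the most. Time passes only in rows, so rows that repeat a pose let the fingers close, or fill a call up. It gives the time, the measured TCP pose, the force and the opening at its end, in the units of the state.
- manip.get_obs(): the state, without advancing time (a new reading comes with each control period).
- manip.camera(name): name is "scene" or "side" or "wrist"; returns a dict with "pixels" (420x560x3 uint8, blue, green, red), "fx", "fy", "cx", "cy" (pixels), "dist" ([k1, k2, p1, p2, k3] as OpenCV has them; the pictures are not rectified), "R" (3x3) and "t" (3): a world point X has camera coordinates R X + t. Camera axes: x right, y down, z forward; pixel columns grow to the right and rows downward; lengths in m; the calibration is good to about 2 mm. A picture is of the moment at which its call begins. There is no depth.
- manip.hand_in(): hands the job in, once; it reports no verdict.
Trained networks look in a picture, given as the dict that the camera call returned (one of the last four; its "shot" number tells which), for a name from the list of things; names that differ only in an ending like _2 or _b are one class to them, and where a whole thing is asked for, a point or a joint stands for the part that bears it (a point fixed in the world has none). Each returns a list of dicts, best first, with "conf" (0 to 1); they miss things now and then, are a little off and sometimes report something else, mostly with a low value. They report only what shows in the picture. A call takes as long as a camera call.
- manip.recognise(name, picture): "xy" ([column, row] as shares, 0 to 1, of the picture: columns of its width, rows of its height, amid what is visible of it).
- manip.cut_out(name, picture): "region" (420x560 bool, what is visible of it) and "xy" ([column, row] as shares, 0 to 1, of the picture: columns of its width, rows of its height, amid what is visible of it).
The state is a dict: "t": time; "q": joint angles; "dq": joint speeds; "joint_efforts": joint torques, N m; "tool_pos": TCP position; "eef_rot": TCP orientation; "contact_force": force on the tool from outside, world axes, zero at the start; "moment": the same for the moment, N m; "width": finger opening in m.
Only numpy, scipy, OpenCV 4.12 (cv2) and the standard library are available. Lean on these libraries where they do the work, as an engineer would, in place of code of your own. Each camera call takes 0.05 s, during which the arm holds its last target. There are 200 camera calls.

## Working session

There is one attempt and no reset: what is moved stays moved. The work goes in short steps, Python scripts to look and compute and a shell command to move; the robot and the scene stay as the last step left them, time stands still between calls to the robot, and variables do not carry over. Pictures are saved under pics/ and viewed, about 8 in all and at most 12, crops included, and the job is handed in when it is done.

```bash
mkdir -p pics; cat > h.py <<'E'
from plant import manip
import numpy as np, cv2
def ray(c,uv):
    K=np.array([[c['fx'],0,c['cx']],[0,c['fy'],c['cy']],[0,0,1]])
    p=cv2.undistortPoints(np.array([[uv]],float),K,np.array(c['dist'],float))[0,0]
    R=np.array(c['R']);t=np.array(c['t'])
    return -R.T@t, R.T@np.array([p[0],p[1],1])
def atz(c,uv,z):
    o,d=ray(c,uv); return o+d*(z-o[2])/d[2]
def proj(c,X):
    K=np.array([[c['fx'],0,c['cx']],[0,c['fy'],c['cy']],[0,0,1]])
    return cv2.projectPoints(np.array([X],float),cv2.Rodrigues(np.array(c['R']))[0],np.array(c['t'],float),K,np.array(c['dist'],float))[0][0,0]
Z=dict(dial_centre=.185,dial_index=.174,dial_peg=.220,stud_red=.172,start_top=.177)
E
python3 - <<'E'
from h import *
np.set_printoptions(precision=4,suppress=True)
for n in ['scene','side','wrist']:
    c=manip.camera(n); cv2.imwrite(f'pics/{n}0.png',c['pixels'])
    print(n,-np.array(c['R']).T@np.array(c['t']))
    for k,z in Z.items():
        for r in manip.recognise(k,c)[:2]:
            uv=np.array(r['xy'])*[560,420]; print(k,round(r['conf'],2),uv,atz(c,uv,z))
print(manip.get_obs())
E
```

```text
scene [1.0695 0.3783 1.1016]
dial_centre 0.62 [302.512 245.406] [0.6528 0.1172 0.185 ]
dial_centre 0.28 [328.608 188.79 ] [0.5058 0.0765 0.185 ]
dial_index 0.94 [298.48  231.714] [0.6274 0.0878 0.174 ]
dial_peg 0.57 [302.512 242.592] [0.6637 0.1233 0.22  ]
stud_red 0.6 [328.104 260.316] [0.6413 0.1747 0.172 ]
start_top 0.69 [326.424 186.018] [0.498  0.0658 0.177 ]
start_top 0.47 [226.688 142.296] [ 0.5448 -0.1881  0.177 ]
side [ 0.2257 -0.8366  0.9644]
dial_centre 0.91 [274.176 207.816] [ 0.5474 -0.0377  0.185 ]
dial_centre 0.68 [239.12 193.41] [0.4851 0.0506 0.185 ]
dial_index 0.95 [287.112 177.198] [0.6331 0.0753 0.174 ]
dial_peg 0.91 [288.008 177.996] [0.6101 0.0183 0.22  ]
wrist [0.6236 0.0778 0.3842]
dial_centre 0.43 [292.824  97.482] [0.6296 0.0889 0.185 ]
dial_index 0.79 [293.888  99.288] [0.6305 0.0885 0.174 ]
dial_peg 0.67 [292.096  95.886] [0.6281 0.0877 0.22  ]
start_top 0.92 [ 84.896 155.316] [0.4937 0.0553 0.177 ]
{'t': 0.9, 'q': array([-6.0525, 28.126 , 89.3176, -0.0008, 62.5492, -6.0514]), 'dq': array([ 0.0541, -0.0147, -0.0205,  0.0244,  0.0619,  0.0493]), 'joint_efforts': array([  0.0018, -61.2456, -25.8429,   0.0694,   0.0446,  -0.    ]), 'tool_pos': array([ 0.625 , -0.    ,  0.2257]), 'eef_rot': array([179.993 ,   0.0015,  89.9993]), 'contact_force': array([ 0.1097, -0.5538, -0.2126]), 'moment': array([-0.0345,  0.0126, -0.0096]), 'width': 0.0949667259810891}
```

View pics/scene0.png

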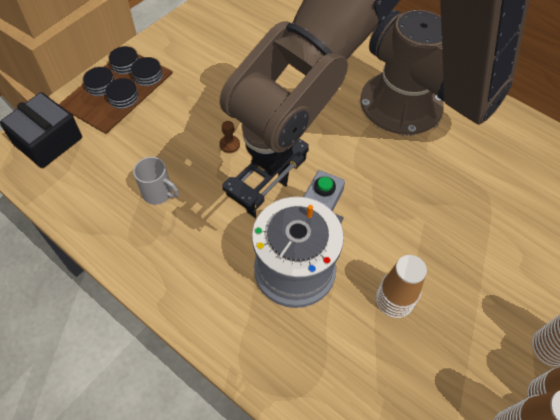

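View pics/wrist0.png

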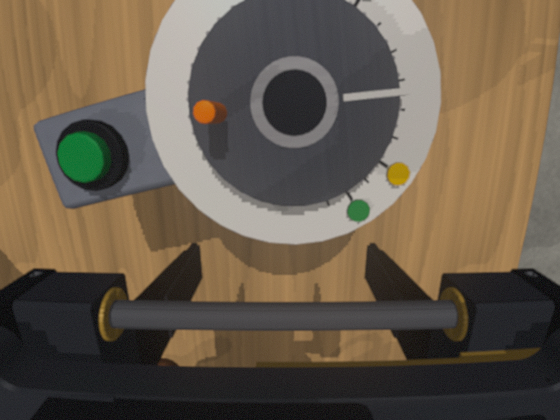

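The wrist picture shows the peg top at (205,111), the index line from (345,98) to (400,94), the button at (84,156), yellow at (398,174) and green at (358,210). The scene picture has red at (327,260) and blue at (312,268), so red is the outer stud on the +y side (+1.22). Next I'll fit the geometry.

```bash
cat >> h.py <<'E'
def blobs(c,off=(0,0)):
    h=cv2.cvtColor(c['pixels'],cv2.COLOR_BGR2HSV); out={}
    for k,lo,hi in [('red',(0,190,90),(4,255,255)),('red2',(174,190,90),(180,255,255)),('orange',(6,210,120),(14,255,255)),('yellow',(22,200,120),(30,255,255)),('green',(50,120,60),(80,255,255)),('blue',(100,150,80),(125,255,255))]:
        n,l,s,ce=cv2.connectedComponentsWithStats(cv2.inRange(h,lo,hi))
        out[k]=[(ce[i].round(1),int(s[i,4])) for i in range(1,n) if s[i,4]>12]
    return out
E
python3 - <<'E'
from h import *
for n in ['scene','wrist']:
    c=manip.camera(n); print(n)
    for k,v in blobs(c).items():
        z={'orange':.22,'red':.174,'red2':.174}.get(k,.174)
        for u,a in sorted(v,key=lambda x:-x[1])[:3]: print(k,u,a,atz(c,u,z).round(4), atz(c,u,.177).round(4) if k=='green' else '')
    if n=='wrist':
        for r in manip.cut_out('dial',c)[:1]:
            m=r['region'].astype('uint8'); print(r['conf'],m.sum())
            ct=max(cv2.findContours(m,0,2)[0],key=cv2.contourArea); print(cv2.fitEllipse(ct)); (e,_,_)=cv2.fitEllipse(ct); print(atz(c,e,.185))
        print(atz(c,(294.5,102),.185),atz(c,(345,98.5),.185),atz(c,(400,94),.185))
E
```

```text
scene
red [326.3 259.7] 24 [0.6434 0.1715 0.174 ] 
yellow [259.5 245. ] 26 [0.703  0.0448 0.174 ] 
green [324.8 183.7] 184 [0.4933 0.0583 0.174 ] [0.4952 0.0593 0.177 ]
green [258.2 230.2] 25 [0.6778 0.0202 0.174 ] [0.6791 0.0213 0.177 ]
blue [311.4 267.9] 27 [0.6771 0.159  0.174 ] 
wrist
orange [204.  113.2] 263 [0.5849 0.0798 0.22  ] 
yellow [397.7 173.6] 330 [0.6998 0.0421 0.174 ] 
green [ 81.5 155.9] 1978 [0.4894 0.0546 0.174 ] [0.4913 0.0549 0.177 ]
green [358.1 210.1] 309 [0.6749 0.0169 0.174 ] [0.6741 0.0178 0.177 ]
0.77 35773
((293.88128662109375, 95.8272476196289), (212.36585998535156, 218.66697692871094), 5.482326984405518)
[0.63017209 0.08987615 0.185     ]
[0.63056369 0.08638142 0.185     ] [0.66032235 0.08855985 0.185     ] [0.69304175 0.0916477  0.185     ]
```

```bash
python3 -m creep '[[0,0,-2,0,0,0,-1],[0,0,-3.5,0,0,0,-1],[3,-1.2,-3.5,0,0,-0.03,-1],[7,-2.8,-3.5,0,0,-0.08,-1],[10.9,-4.4,-3.5,0,0,-0.12,-1]]'; python3 -m creep '[[0,0,0,0,0,0,-1],[0,0,0,0,0,0,-1],[0,0,0,0,0,0,-1],[0,0,0,0,0,0,-1],[0,0,0,0,0,0,-1]]'
python3 - <<'E'
from h import *
c=manip.camera('wrist'); cv2.imwrite('pics/w1.png',c['pixels'])
for k,v in blobs(c).items():
    for u,a in sorted(v,key=lambda x:-x[1])[:3]: print(k,u,a,atz(c,u,.22 if k=='orange' else .174).round(4))
E
```

```text
t: 1.55
tool_pos: [0.5804, 0.1099, 0.2607]
eef_rot: [180.0, -0.0, 96.9]
contact_force: [1.0, 0.3, -0.2]
width: 0.0605
t: 2.05
tool_pos: [0.5808, 0.109, 0.2605]
eef_rot: [180.0, 0.0, 96.8]
contact_force: [-0.5, 0.5, 0.3]
width: 0.0203
red [374.6 148.3] 36 [0.6413 0.1721 0.174 ]
red [375.9 157.4] 14 [0.6436 0.1655 0.174 ]
orange [285.2 275.5] 179 [0.5839 0.0829 0.22  ]
green [168.3 263.5] 1001 [0.4884 0.0579 0.174 ]
blue [411.1 174. ] 231 [0.6736 0.1565 0.174 ]
```

View pics/w1.png

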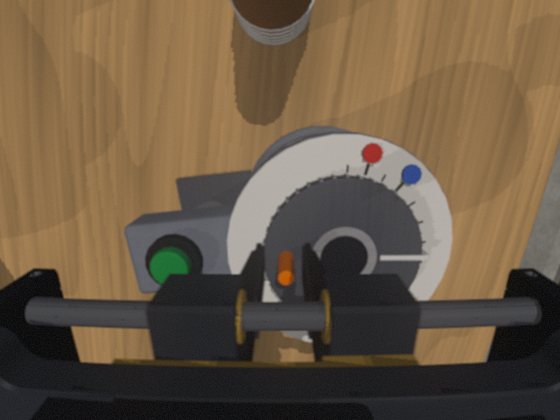

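The picture has red at (373,153) and blue at (411,174), which matches my model, and the peg at (286,277). The path down behind the peg is clear, so I'll descend and start pushing.

```bash
python3 -m creep '[[0,0,0,0,0,0,-1],[0,0,1.5,0,0,0,-1],[0,0,3,0,0,0,-1],[0,0,4.5,0,0,0,-1],[0,0,5.2,0,0,0,-1]]'; python3 -m creep '[[0,0,0.1,0,0,0,-1],[-0.3,0,0.1,0,0,0,-1],[-0.6,0,0.1,0,0,0,-1],[-0.9,0,0.1,0,0,0,-1],[-1.1,0,0.1,0,0,0,-1]]'
python3 - <<'E'
import numpy as np
c=np.array([-1.6,4.6])
for d in range(3,22,3):
    a=-np.radians(d);R=np.array([[np.cos(a),-np.sin(a)],[np.sin(a),np.cos(a)]]);print(d,(c-R@c).round(2),a.round(3))
E
```

```text
t: 2.6
tool_pos: [0.5804, 0.1089, 0.2073]
eef_rot: [-179.9, -0.0, 96.8]
contact_force: [0.2, 0.0, 1.0]
width: 0.0006
t: 3.1
tool_pos: [0.5817, 0.0979, 0.2069]
eef_rot: [-179.9, -0.0, 96.8]
contact_force: [-1.3, 2.8, 2.7]
width: 0.0004
3 [-0.24 -0.08] -0.052
6 [-0.49 -0.14] -0.105
9 [-0.74 -0.19] -0.157
12 [-0.99 -0.23] -0.209
15 [-1.25 -0.26] -0.262
18 [-1.5  -0.27] -0.314
21 [-1.75 -0.27] -0.367
```

```bash
python3 -m creep '[[-0.24,-0.08,0,0,0,-0.052,-1],[-0.49,-0.14,0,0,0,-0.105,-1],[-0.74,-0.19,0,0,0,-0.157,-1],[-0.99,-0.23,0,0,0,-0.209,-1],[-1.25,-0.26,0,0,0,-0.262,-1]]'; python3 -m creep '[[-0.24,-0.08,0,0,0,-0.052,-1],[-0.49,-0.14,0,0,0,-0.105,-1],[-0.74,-0.19,0,0,0,-0.157,-1],[-0.99,-0.23,0,0,0,-0.209,-1],[-1.25,-0.26,0,0,0,-0.262,-1]]'
python3 - <<'E'
from h import *
c=manip.camera('scene'); v=cv2.resize(c['pixels'][170:320,200:400],None,fx=4,fy=4,interpolation=cv2.INTER_CUBIC); cv2.imwrite('pics/s2.png',v)
for u,a in blobs(c)['orange']: print(u,a,atz(c,u,.22))
E
```

```text
t: 3.6
tool_pos: [0.5806, 0.0854, 0.207]
eef_rot: [-180.0, -0.1, 111.9]
contact_force: [0.6, 3.7, -1.1]
width: 0.0004
t: 4.1
tool_pos: [0.5826, 0.073, 0.2071]
eef_rot: [180.0, -0.1, 127.1]
contact_force: [-1.2, 4.4, -0.5]
width: 0.0005
```

View pics/s2.png

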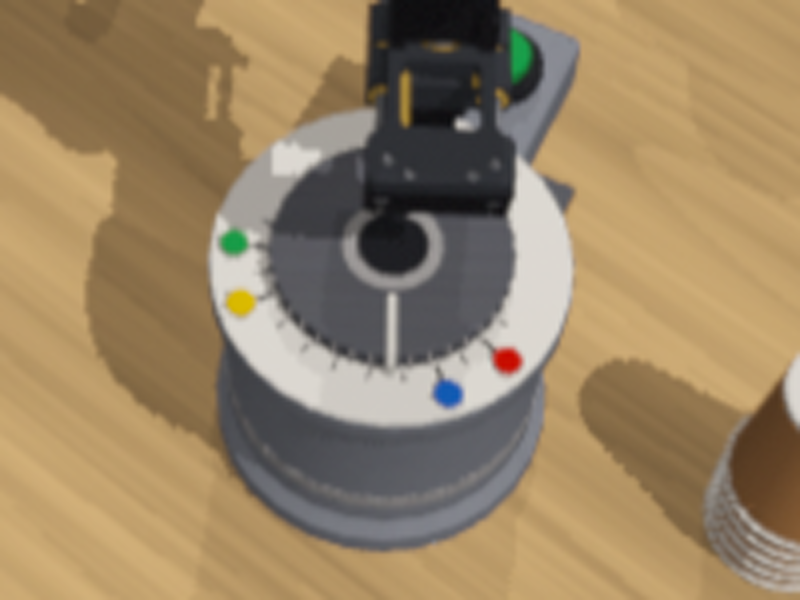

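The line is now at crop (391,292)-(391,362), about 40° short of red at (507,360). I'll measure it with a stud-fitted polar profile.

```bash
cat >> h.py <<'E'
from scipy.optimize import least_squares
A=dict(red=1.22,blue=.79,yellow=-.79,green=-1.22)
def meas(cam='scene'):
    c=manip.camera(cam); b=blobs(c); obs={}
    C0=np.array([.630,.087])
    for k,a in A.items():
        g=C0+.083*np.array([np.cos(a+.213),np.sin(a+.213)])
        for u,ar in b[k]:
            p=atz(c,u,.174)[:2]
            if ar>14 and np.linalg.norm(p-g)<.012: obs[k]=u
    pt=lambda x,a:[x[0]+.083*np.cos(a+x[2]),x[1]+.083*np.sin(a+x[2]),.1735]
    f=lambda x:np.concatenate([proj(c,pt(x,A[k]))-obs[k] for k in obs])
    s=least_squares(f,[.63,.087,.213]); x=s.x
    g=cv2.cvtColor(c['pixels'],cv2.COLOR_BGR2GRAY).astype(np.float32)
    th=np.arange(-1.6,1.6,.005); M=[]
    for r in np.arange(.034,.057,.001):
        P=np.array([proj(c,[x[0]+r*np.cos(t+x[2]),x[1]+r*np.sin(t+x[2]),.185]) for t in th],np.float32)
        M.append(cv2.remap(g,P[:,0][None],P[:,1][None],cv2.INTER_LINEAR)[0])
    out=[]
    M=np.array(M)
    for part in (M,M[:11],M[11:]):
        m=np.median(part,0); i=m.argmax(); w=slice(max(0,i-30),i+31); ww=np.clip(m[w]-m[i]*.6,0,None)
        out.append((th[w]*ww).sum()/ww.sum())
    print(cam,'studs',list(obs),'C,psi',x.round(4),'res px',np.abs(s.fun).max().round(2),'dial (all,inner,outer)',np.round(out,3),'peak',M.mean(0).max().round())
    return c,x,out
E
python3 - <<'E'
from h import *
meas(); meas('side')
E
```

```text
scene studs ['red', 'blue', 'yellow', 'green'] C,psi [0.6327 0.0892 0.2221] res px 0.22 dial (all,inner,outer) [0.443 0.44  0.443] peak 192.0Traceback (most recent call last):
  File "<stdin>", line 2, in <module>
  File "h.py", line 32, in meas
    s=least_squares(f,[.63,.087,.213]); x=s.x
    return func(*args, **kwargs)
    vector_fun = VectorFunction(
        fun_wrapped,
    ...<6 lines>...
        workers=workers
    )
    self._update_fun()
    ~~~~~~~~~~~~~~~~^^
    self.f = self.fun_wrapped(xp_copy(self.x))
             ~~~~~~~~~~~~~~~~^^^^^^^^^^^^^^^^^
    return np.atleast_1d(self.fun(x))
                         ~~~~~~~~^^^
    return self.f(x, *self.args, **self.kwargs)
           ~~~~~~^^^^^^^^^^^^^^^^^^^^^^^^^^^^^^
  File "h.py", line 31, in <lambda>
    f=lambda x:np.concatenate([proj(c,pt(x,A[k]))-obs[k] for k in obs])
               ~~~~~~~~~~~~~~^^^^^^^^^^^^^^^^^^^^^^^^^^^^^^^^^^^^^^^^^^
ValueError: need at least one array to concatenate
```

Excellent fit: the dial is at 0.443 rad and red is at 1.22, leaving 44.5°. I'll push 30°, then measure.

```bash
for i in 1 2; do python3 -m creep '[[-0.24,-0.08,0,0,0,-0.052,-1],[-0.49,-0.14,0,0,0,-0.105,-1],[-0.74,-0.19,0,0,0,-0.157,-1],[-0.99,-0.23,0,0,0,-0.209,-1],[-1.25,-0.26,0,0,0,-0.262,-1]]'; done; python3 -c "
from h import *
meas()"
```

```text
t: 4.75
tool_pos: [0.5878, 0.0614, 0.207]
eef_rot: [180.0, -0.1, 141.9]
contact_force: [-2.3, 2.9, -0.2]
width: 0.0002
t: 5.25
tool_pos: [0.5955, 0.0515, 0.207]
eef_rot: [-180.0, -0.2, 157.0]
contact_force: [-4.4, 1.1, 0.8]
width: 0.0006
scene studs ['red', 'blue', 'yellow', 'green'] C,psi [0.6327 0.0892 0.2221] res px 0.22 dial (all,inner,outer) [0.931 0.933 0.929] peak 202.0
```

```bash
python3 -m creep '[[-0.24,-0.08,0,0,0,-0.052,-1],[-0.49,-0.14,0,0,0,-0.105,-1],[-0.74,-0.19,0,0,0,-0.157,-1],[-0.91,-0.22,0,0,0,-0.192,-1],[-0.99,-0.23,0,0,0,-0.209,-1]]'; python3 -c "
from h import *
meas();meas()"
```

```text
t: 5.8
tool_pos: [0.6037, 0.0449, 0.207]
eef_rot: [-180.0, -0.2, 169.1]
contact_force: [-3.9, -1.9, 1.5]
width: 0.0003
scene studs ['red', 'blue', 'yellow', 'green'] C,psi [0.6327 0.0892 0.2221] res px 0.22 dial (all,inner,outer) [1.143 1.144 1.14 ] peak 201.0
scene studs ['red', 'blue', 'yellow', 'green'] C,psi [0.6327 0.0892 0.2221] res px 0.22 dial (all,inner,outer) [1.144 1.149 1.145] peak 203.0
```

Remaining 0.076 rad, about 3.5 mm at the peg. I'll push straight along the tangent, slowly.

```bash
python3 -m creep '[[-0.08,-0.03,0,0,0,-0.017,-1],[-0.16,-0.05,0,0,0,-0.034,-1],[-0.24,-0.08,0,0,0,-0.05,-1],[-0.30,-0.09,0,0,0,-0.064,-1],[-0.34,-0.1,0,0,0,-0.072,-1]]'; python3 -c "
from h import *
meas();meas()"
```

```text
t: 6.4
tool_pos: [0.607, 0.0432, 0.207]
eef_rot: [180.0, -0.2, 173.2]
contact_force: [-4.2, -2.8, 1.3]
width: 0.0002
scene studs ['red', 'blue', 'yellow', 'green'] C,psi [0.6327 0.0891 0.2221] res px 0.3 dial (all,inner,outer) [1.217 1.22  1.215] peak 203.0
scene studs ['red', 'blue', 'yellow', 'green'] C,psi [0.6327 0.0891 0.2221] res px 0.3 dial (all,inner,outer) [1.221 1.221 1.215] peak 202.0
```

On target. I'll back off the peg and rise.

```bash
python3 -m creep '[[0.3,0,0,0,0,0,-1],[0.8,0,0,0,0,0,-1],[1.2,0,0,0,0,0,-1],[1.2,0,-2.5,0,0,0,-1],[1.2,0,-5.5,0,0,0,-1]]'; python3 - <<'E'
from h import *
c,x,o=meas(); cv2.imwrite('pics/s3.png',cv2.resize(c['pixels'][160:310,200:400],None,fx=4,fy=4,interpolation=cv2.INTER_CUBIC))
for n in ('wrist','side'):
    c=manip.camera(n); cv2.imwrite(f'pics/{n}3.png',c['pixels'])
    for u,a in blobs(c)['green']: print(n,u,a,atz(c,u,.177))
    for k in ('red','orange'): print(k,[(u,a,atz(c,u,.174).round(4)) for u,a in blobs(c)[k]])
print(manip.get_obs()['tool_pos'])
C=np.array([.6298,.0867]);print(C-.145*np.array([np.cos(x[2]),np.sin(x[2])]))
E
```

```text
t: 7.0
tool_pos: [0.5947, 0.0448, 0.2619]
eef_rot: [180.0, -0.3, 173.2]
contact_force: [-0.4, 0.2, -0.0]
width: 0.0003
scene studs ['red', 'blue', 'yellow', 'green'] C,psi [0.6327 0.0891 0.2221] res px 0.3 dial (all,inner,outer) [1.221 1.221 1.215] peak 200.0
wrist [280.7  79.4] 1673 [0.48932005 0.05363307 0.177     ]
red [(array([433.1, 250.6]), 158, array([0.6399, 0.1675, 0.174 ]))]
orange []
side [240.3 196.3] 105 [0.48674191 0.04742154 0.177     ]
red []
orange [(array([288.9, 176.5]), 24, array([0.6389, 0.0762, 0.174 ]))]
[0.59571562 0.04482528 0.26376263]
[0.48836077 0.05476341]
```

View pics/s3.png

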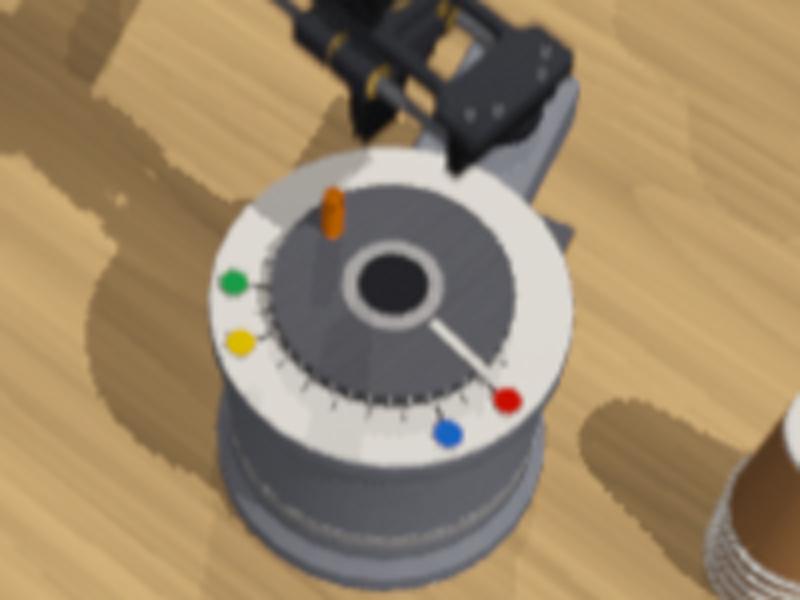

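View pics/wrist3.png

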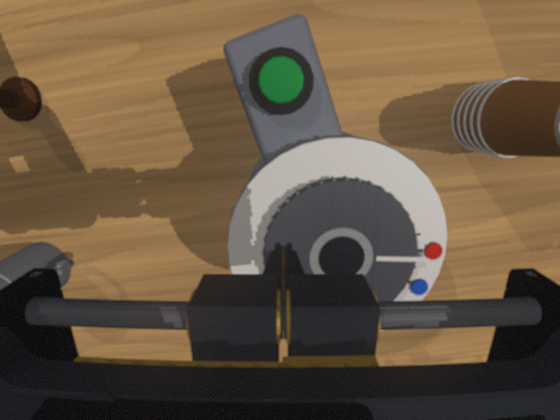

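The line points at red at (507,400), and the button is at (281,79) in the wrist view, clear of obstacles. I'll move over it and descend to about 8 mm above.

```bash
python3 -m creep '[[3,-0.1,0,0,0,0,-1],[7,-0.2,0,0,0,0,-1],[10.7,-0.3,0,0,0,0,-1],[10.7,-0.3,0,0,0,0,-1],[10.7,-0.3,3,0,0,0,-1]]'; python3 -m creep '[[0,0,1,0,0,0,-1],[0,0,2,0,0,0,-1],[0,0,3,0,0,0,-1],[0,0,3.6,0,0,0,-1],[0,0,3.7,0,0,0,-1]]'
python3 -c "
from h import *
c,x,o=meas();cv2.imwrite('pics/side4.png',cv2.resize(manip.camera('side')['pixels'][120:270,150:350],None,fx=4,fy=4));print(manip.get_obs()['tool_pos'])"
```

```text
t: 7.65
tool_pos: [0.4899, 0.0548, 0.2357]
eef_rot: [179.9, 0.4, 173.2]
contact_force: [0.8, -1.1, -1.1]
width: 0.0004
t: 8.15
tool_pos: [0.4901, 0.0548, 0.1981]
eef_rot: [179.9, 0.3, 173.2]
contact_force: [0.1, 0.7, 0.1]
width: 0.0002
scene studs ['red', 'blue', 'yellow', 'green'] C,psi [0.6327 0.0892 0.2221] res px 0.22 dial (all,inner,outer) [1.22  1.221 1.215] peak 184.0
[0.49031113 0.05476938 0.1987684 ]
```

View pics/side4.png

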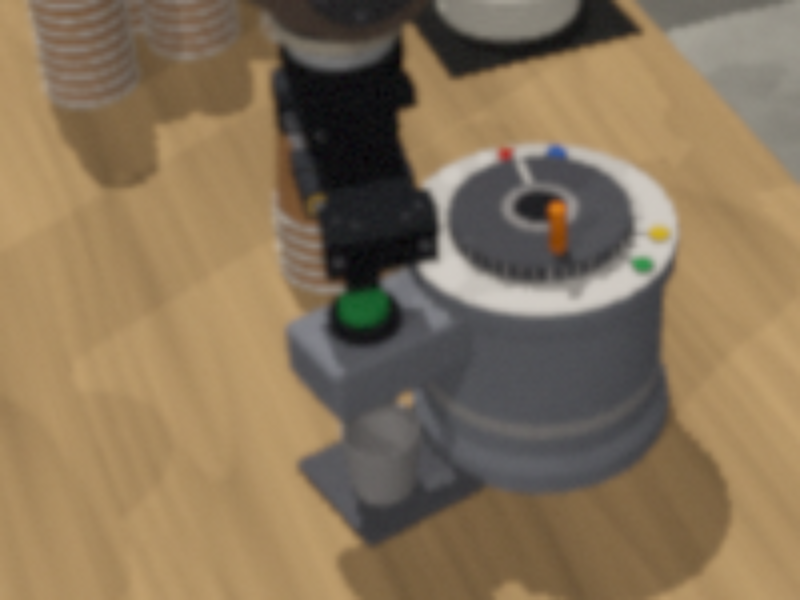

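The fingers are above the green button at (365,310), and the dial is still at 1.220. I'll press slowly, watching the force.

```bash
python3 -m creep '[[0,0,0.3,0,0,0,-1],[0,0,0.6,0,0,0,-1],[0,0,0.9,0,0,0,-1],[0,0,1.1,0,0,0,-1],[0,0,1.2,0,0,0,-1]]'; python3 -m creep '[[0,0,0.06,0,0,0,-1],[0,0,0.12,0,0,0,-1],[0,0,0.18,0,0,0,-1],[0,0,0.24,0,0,0,-1],[0,0,0.3,0,0,0,-1]]'
```

```text
t: 8.75
tool_pos: [0.4903, 0.0548, 0.1867]
eef_rot: [179.9, 0.4, 173.2]
contact_force: [-1.0, -0.3, 1.5]
width: 0.0005
t: 9.25
tool_pos: [0.4904, 0.0548, 0.1838]
eef_rot: [179.9, 0.4, 173.2]
contact_force: [-1.6, 1.4, 3.4]
width: 0.0006
```

```bash
python3 -m creep '[[0,0,0.05,0,0,0,-1],[0,0,0.1,0,0,0,-1],[0,0,0.14,0,0,0,-1],[0,0,0.18,0,0,0,-1],[0,0,0.2,0,0,0,-1]]'; python3 -m creep '[[0,0,0.03,0,0,0,-1],[0,0,0.05,0,0,0,-1],[0,0,0.07,0,0,0,-1],[0,0,0.07,0,0,0,-1],[0,0,0.07,0,0,0,-1]]'
```

```text
t: 9.75
tool_pos: [0.4904, 0.0548, 0.1822]
eef_rot: [179.9, 0.4, 173.2]
contact_force: [-4.4, -0.8, 12.1]
width: 0.0001
t: 10.25
tool_pos: [0.4904, 0.0548, 0.1821]
eef_rot: [179.9, 0.4, 173.2]
contact_force: [-4.2, -0.7, 13.2]
width: 0.0006
```

The force jumped from 3 to 12–13 N with no further travel, so the button is bottomed and well under 25 N. I'll release it and retreat.

```bash
python3 -m creep '[[0,0,-0.5,0,0,0,-1],[0,0,-1.5,0,0,0,-1],[0,0,-3,0,0,0,-1],[0,0,-5,0,0,0,-1],[0,0,-8,0,0,0,-1]]'; python3 -m creep '[[0,0,-1,0,0,0,-1],[0,0,-1,0,0,0,-1],[0,0,-1,0,0,0,-1],[0,0,-1,0,0,0,-1],[0,0,-1,0,0,0,-1]]'; python3 - <<'E'
from h import *
meas(); c=manip.camera('side'); cv2.imwrite('pics/side5.png',c['pixels'])
c=manip.camera('wrist'); print([(u,a,atz(c,u,.177)) for u,a in blobs(c)['green']])
E
```

```text
t: 10.75
tool_pos: [0.4893, 0.0547, 0.2623]
eef_rot: [179.9, 0.3, 173.2]
contact_force: [-0.2, -0.6, 1.1]
width: 0.0007
t: 11.25
tool_pos: [0.489, 0.0547, 0.2714]
eef_rot: [179.9, 0.2, 173.2]
contact_force: [-0.6, 0.7, -0.6]
width: 0.0005
scene studs ['red', 'blue', 'yellow', 'green'] C,psi [0.6327 0.0892 0.2221] res px 0.22 dial (all,inner,outer) [1.22  1.221 1.215] peak 183.0
[(array([284.5, 216.7]), 1272, array([0.48739644, 0.05387455, 0.177     ]))]
```

View pics/side5.png

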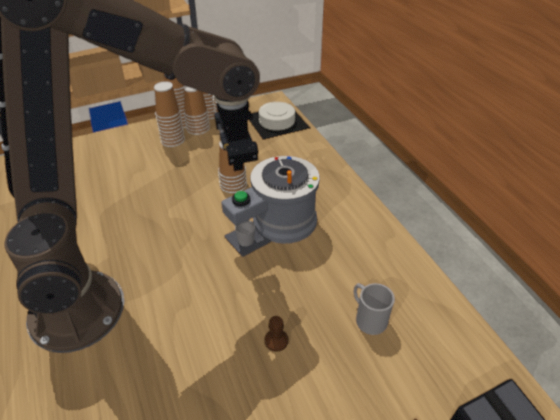

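The side view shows the button up at (240,197), the fingers clear, and the cup, stack, tamper and jug in place.

```bash
python3 -c "
from plant import manip
print(manip.hand_in())"
```

```text
the job is handed in; nothing more can be done
None
```

I set the dial on the red line, pressed and released the green button, and handed the job in at about 11.5 s of the 45 s. The hand-in reports no verdict.

- **Dial:** I pushed the orange peg round with the closed fingertips, never pinching it, at about 5 N. I then backed off before going near the button. The last camera measurement put the dial at 1.220 rad, against 1.22 for the red line. The outer end of the index line read 1.215.
- **Button:** I pressed it until it stopped moving, at about 13 N. After release the last side picture shows it up and the fingers clear, about 80 mm above it. I judged "fully down" from the force rise with no further travel; there was no direct reading of the button.
- **Surroundings:** by eye, the dosing cup, cup stack, tamper and jug stand where they were.
- **Disagreements:**
  - The first dial angle taken from the peg differed by about 4° from the one taken from the index line, so I used the index line with a fit to the studs.
  - The scene and wrist cameras disagreed by about 3 mm, so I compared the line and stud within one picture.
  - The same measurement failed in the side camera, which found no studs.

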